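# Free the ratchet and push the hold-down arm onto the heatsink

## Robot

A 6-joint arm with a two-finger parallel gripper is mounted at the origin on a cart in front of the work surface, level with it; the furniture and walls round the work are solid. World frame = base frame: x ahead of the robot, y to its left, z up, the work surface at z = 0. Lengths are in m, angles in rad, forces in N, time in s.
With the tool pointing down it reaches from about 0.35 to 0.875 m from the base axis. Payload 4.2 kg.
Tool frame: the origin (TCP) lies on the centre line of the jaws, within the pads' length; the fingertips stand 25 mm ahead of it and the grasp point (between the pads) lies 6 mm ahead of it; z points along the fingers, y is the line along which they close (so a half turn about z gives the same grasp; the last joint's range is limited). The gripper opens to 85 mm and grips with 20 to 120 N. Pads are 22 mm wide; open, the fingers measure 114 mm over their backs; the gripper's body (76 mm by 85 mm) begins 54 mm behind the grasp point. The pads swing forward as they close: fully open they stand 13 mm farther back than shut.
Start: joints at [1.437, 0.385, 0.008, 0, -1.194, -0.259], TCP at [0.239, 0.577, 0.221] pointing down, gripper open.
Joint ranges: [-3.14, 3.14], [-1.21, 2.06], [-1.07, 1.41], [-3.16, 2.05], [-2.99, -0.16], [-3.1, 3.1]. Speed limits (rad/s): [2.79, 2.79, 3.14, 3.14, 3.14, 3.14].

## Interface

Orientations are given as a unit quaternion [x, y, z, w].
In Python, from bench import arm, vision gives the robot as it stands.
- The arm moves only by the tool move_arm, never from a script. Its argument "deltas" is one flat list of numbers, 6 for each row, row after row: the shift along the tool's x, y, z in cm, then the turn, a rotation vector about the tool's x, y, z in degrees. A call has 1 to 20 rows; each row shifts and turns the commanded pose from where the row before left it, along the tool's axes as they then stand; what a row does not reach is not made up. A row lasts 1/10 s, in which the tool goes at most 50 mm and 8.59 degrees, less where a joint would pass 70% of its speed; a pose out of reach is approached as far as the arm can. A call with a gripper value outside its range is refused whole. "jaw" is the opening, from 0 (shut) to 1 (fully open), set as the call begins (left out, the last holds). The fingers move at their own pace and stop on an object; "force" is the grip in N (left out, the last holds). Time passes only in rows, so rows that do not move let the fingers close. It gives the time, the measured TCP pose, the force, the opening and the grip force at its end, in the units of the state.
- arm.state(): the state, without advancing time (a new reading comes with each control period).
- vision.read_camera(name): name is "scene" or "top" or "wrist"; returns a dict with "frame" (400x640x3 uint8, red, green, blue), "intrinsics" (3x3 intrinsics, pixels), "dist" ([k1, k2, p1, p2, k3] as OpenCV has them; the pictures are not rectified), "R" (3x3) and "t" (3): a world point X has camera coordinates R X + t. Camera axes: x right, y down, z forward; pixel columns grow to the right and rows downward; lengths in m; the calibration is good to about 2 mm. A picture is of the moment at which its call begins. There is no depth.
- arm.hand_in(): hands the job in; it is judged then, once.
Trained networks look in a picture, given as the dict that the camera call returned (one of the last four; its "shot" number tells which), for a name from the list of things; names that differ only in an ending like _2 or _b are one class to them, and where a whole thing is asked for, a point or a joint stands for the part that bears it (a point fixed in the world has none). Each returns a list of dicts, best first, with "score" (0 to 1); they miss things now and then, are a little off and sometimes report something else, mostly with a low value. They report only what shows in the picture. A call takes as long as a camera call. They do not tell look-alikes from the thing itself.
- vision.find_in(picture, query): "at" ([x, y, z] in m, in world coordinates, good to about 4 mm: the middle of the surface that is visible of it).
- vision.pinpoint(picture, query): "at" ([x, y, z] in m, in world coordinates, good to about 4 mm: a listed point, or the origin of a listed thing).
The state is a dict: "time_s": time; "joints": joint angles; "joint_vel": joint speeds; "effort": joint torques, N m; "tcp_pos": TCP position; "eef_rot": TCP orientation; "ft_force": force on the tool from outside, world axes, zero at the start; "ft_torque": the same for the moment, N m; "gripper_width": finger opening in m; "grasp_force": force on a finger pad.
Only numpy, scipy, OpenCV 4.12 (cv2) and the standard library are available. Lean on these libraries where they do the work, as an engineer would, in place of code of your own. Each camera call takes 0.05 s, during which the arm holds its last target. There are 200 camera calls.

## Task

The hold-down arm of the bench stand is parked up on its ratchet. With the fingertips, press the yellow thumb pad of the pawl all the way down so that the pawl comes free of the teeth and stays free, then push the arm down by its red cross bar, past the teeth, until its black rubber foot rests on the heatsink. Only press and push: grasp and lift nothing, keep the fingers off the heatsink, leave it where it stands on the board, and leave the other things on the bench alone.

Things in the scene. Friction and masses are not known exactly. Their poses are not given: they have to be found in the camera images.
- stand: Fixed bench stand. Origin: centre of the base's underside, on the bench; z up, y along the base towards the side to which the arm points. Grey base plate 90 (x) x 270 (y) x 12 mm. Two blue cheek plates (outer faces at x = +-16 mm, from y = -100 to -14 mm, top at z = 90 mm, at the pawl's pivot 115 mm) carry the arm's toothed hub and the pawl. A green circuit board, 70 x 85 x 2 mm, is fixed on the base, centred at y = +70 mm, its top at z = 14 mm.
- pivot (a point): The arm's hinge axis, halfway between the cheeks: at x = 0, y = -45, z = 75 mm in the stand's frame. The hinge axis runs along the stand's x.
- holddown (a joint): Angle of the hold-down arm in rad, growing as it goes down. At 0 the arm rises 0.873 rad (50 degrees) above the horizontal towards the stand's +y; at 0.873 it is level and its foot rests on the heatsink (mechanical stop 0.90 if nothing is under the foot). Starts between 0 and 0.08. With the pawl engaged the teeth let it go down only to about 0.10. With the pawl free it moves against friction, about 3 to 5 N at the bar, and stays where it is left.
- push_bar (a point): Centre of the red round cross bar at the arm's free end: 18 mm in diameter, 44 mm long along the stand's x, to be pushed down from above. With the arm level it lies 150 mm from pivot along the stand's +y and 4 mm above it, and it circles about pivot with the arm.
- foot (a point): Centre of the underside of the arm's black rubber foot, 28 mm in diameter. With the arm level it lies 115 mm from pivot along the stand's +y and 35 mm below it.
- pawl (a joint): Angle of the pawl in rad: 0 engaged in the teeth, 0.40 fully pressed (stop). The teeth are cleared above about 0.2. It turns against friction, about 3 N at the pad, and stays where it is left; no spring returns it.
- pawl_pad (a point): Centre of the top face of the pawl's yellow thumb pad, 34 (x) x 28 (y) mm, ribbed, facing up, about 125 mm above the bench. The pawl's hinge axis runs along the stand's x, 45 mm from the pad's centre towards the stand's +y and 20 mm below its top. The pad sinks about 19 mm when fully pressed.
- heatsink: Loose grey finned heatsink, 60 (x) x 50 (y) x 26 mm, fins up and running along its x, standing on the board under the foot. Origin: centre of its underside. It must stay there.
- tip_tin: Bystander, leave alone: small round light-grey tin, 37 mm across, 14 high, on the bench close beside the stand. Origin: centre of its underside.
- paste_jar: Bystander, leave alone: round black jar, 48 mm across, 37 high, upright on the bench right of the stand. Origin: centre of its underside.
- cutters_a: Bystander, leave alone: red-handled side cutters lying on the bench, 138 x 47 x 14 mm. Origin: centre of its underside.
- pliers_a: Bystander, leave alone: blue-handled pliers lying on the bench, 158 x 47 x 14 mm. Origin: centre of its underside.
- driver_b: Bystander, leave alone: yellow-handled screwdriver lying on the bench, 177 mm long. Origin: centre of its underside.
- terminal_2: Bystander, leave alone: green terminal block, 40 x 12 x 13 mm, on the bench left of the stand. Origin: centre of its underside.
Things that resemble listed ones, but are neither listed nor needed, are in the scene too. What is shaped like the heatsink but blue or pink is not meant.

How it is judged:
By the outcome, as a careful person would: the job done as asked, in the order asked, and still so for the second after the job is handed in, with the robot touching nothing.
It also fails if it takes over 40 s, if anything falls off the work surface, if the arm or the gripper's body presses on something with over 40 N, if the wrist force passes 120 N, or if a joint passes its speed limit or range.

## Working session

There is one attempt and no reset: what is moved stays moved. The work goes in short steps, Python scripts to look and compute and a tool call to move; the robot and the scene stay as the last step left them, time stands still between calls to the robot, and variables do not carry over. Pictures are saved under pics/ and viewed, at most 10 in all, crops included, and the job is handed in when it is done.

Besides the shell and the picture viewer there is one more tool, called after "Request:" as name(argument=value, ...) on one line, values as JSON. move_arm: Moves the arm, as the interface text tells. Its arguments: {"type":"object","properties":{"deltas":{"type":"array","items":{"type":"number"}},"jaw":{"type":"number"},"force":{"type":"number"}},"required":["deltas"]}

```bash
mkdir -p pics; python3 - <<'E'
from bench import arm, vision
import cv2, numpy as np
ims=[]
for n in ("scene","top"):
    p=vision.read_camera(n); cv2.imwrite(f"pics/{n}1.png",p["frame"][:,:,::-1])
    for q in ("stand","pivot","push_bar","foot","pawl_pad","heatsink","tip_tin","paste_jar"):
        print(n,q,[(np.round(d["at"],3).tolist(),round(d["score"],2)) for d in vision.pinpoint(p,q)[:3]])
s=arm.state(); print(s["tcp_pos"],s["eef_rot"],s["time_s"],s["ft_force"])
E
```

```text
scene stand [([0.502, -0.018, 0.002], 0.97)]
scene pivot [([0.496, -0.064, 0.076], 0.59)]
scene push_bar [([0.501, 0.039, 0.191], 0.81)]
scene foot []
scene pawl_pad [([0.49, -0.15, 0.127], 0.72)]
scene heatsink [([0.508, 0.058, 0.014], 0.74), ([0.482, 0.193, -0.001], 0.44), ([0.504, 0.043, 0.137], 0.21)]
scene tip_tin [([0.425, -0.008, -0.0], 0.49), ([0.506, 0.057, 0.015], 0.31)]
scene paste_jar [([0.478, -0.281, 0.002], 0.76)]
top stand [([0.499, -0.009, -0.003], 0.76), ([0.482, 0.394, -0.006], 0.48)]
top pivot [([0.494, -0.056, 0.075], 0.84)]
top push_bar [([0.503, 0.042, 0.189], 0.67)]
top foot [([0.504, 0.044, 0.138], 0.68)]
top pawl_pad [([0.489, -0.149, 0.125], 0.77)]
top heatsink [([0.475, 0.197, 0.001], 0.65), ([0.49, 0.319, -0.003], 0.53), ([0.51, 0.054, 0.012], 0.52)]
top tip_tin [([0.428, -0.004, 0.001], 0.54)]
top paste_jar [([0.428, -0.003, -0.002], 0.58), ([0.475, -0.284, -0.004], 0.57), ([0.498, -0.014, -0.002], 0.47)]
[0.23920706 0.57740799 0.22143816] [ 9.80778810e-01 -1.95122845e-01  5.37637743e-06 -3.05959943e-05] 0.9 [ 0.29451356 -0.40644737 -0.34694416]
```

View pics/scene1.png

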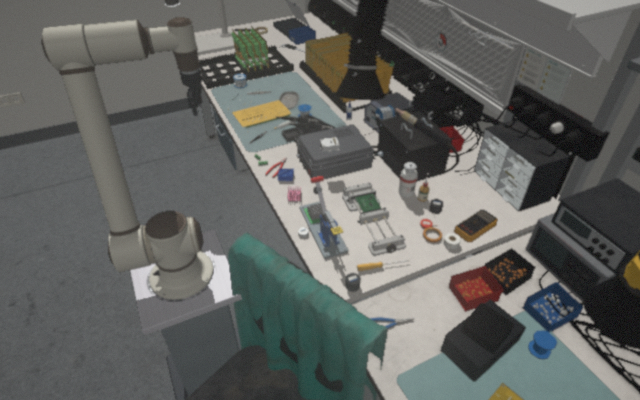

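View pics/top1.png

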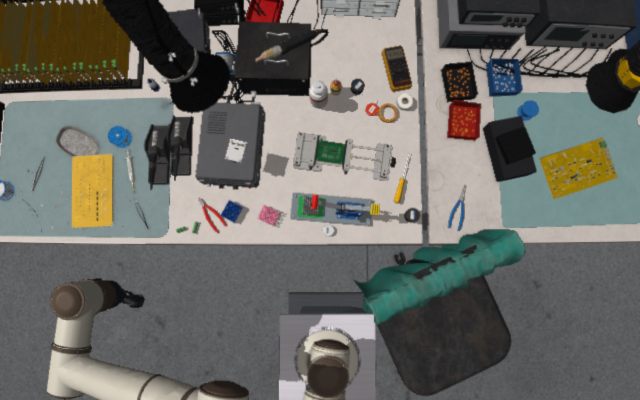

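Both pictures agree. The stand is at about (0.50, -0.01), with its arm pointing to +y and a yaw of about -5°. In the top picture the red bar is near pixel (314, 202), the yellow pad near (375, 209), and the tin at (329, 230). I'll raise the tool, turn it and shut the jaws, then move over the pad.

Request:
move_arm(deltas=[0, 0, -3.3, 0, 0, 8.1, 0, 0, -3.3, 0, 0, 8.1, 0, 0, -3.3, 0, 0, 8.1, 0, 0, 0, 0, 0, 8.1, 0, 0, 0, 0, 0, 8.1, 0, 0, 0, 0, 0, 8.1, 0, 0, 0, 0, 0, 8.1, 0, 0, 0, 0, 0, 8.1, 0, 0, 0, 0, 0, 8.1], jaw=0)

```text
time_s: 1.8
tcp_pos: [0.2392, 0.5774, 0.3204]
eef_rot: [-0.671, 0.742, 0.0, -0.0]
ft_force: [0.1, -1.0, -0.9]
gripper_width: 0.0
grasp_force: 0.0
```

Request:
move_arm(deltas=[3.5, -1.59, 0, 0, 0, 0, 3.5, -1.59, 0, 0, 0, 0, 3.5, -1.59, 0, 0, 0, 0, 3.5, -1.59, 0, 0, 0, 0, 3.5, -1.59, 0, 0, 0, 0, 3.5, -1.59, 0, 0, 0, 0, 3.5, -1.59, 0, 0, 0, 0, 3.5, -1.59, 0, 0, 0, 0, 3.5, -1.59, 0, 0, 0, 0, 3.5, -1.59, 0, 0, 0, 0, 3.5, -1.59, 0, 0, 0, 0, 3.5, -1.59, 0, 0, 0, 0, 3.5, -1.59, 0, 0, 0, 0, 3.5, -1.59, 0, 0, 0, 0, 3.5, -1.59, 0, 0, 0, 0, 3.5, -1.59, 0, 0, 0, 0, 3.5, -1.59, 0, 0, 0, 0, 3.5, -1.59, 0, 0, 0, 0, 3.5, -1.59, 0, 0, 0, 0, 3.5, -1.59, 0, 0, 0, 0])

```text
time_s: 3.8
tcp_pos: [0.4901, -0.1511, 0.3206]
eef_rot: [-0.673, 0.74, -0.0, 0.0]
ft_force: [0.1, 0.2, 0.5]
gripper_width: 0.0
grasp_force: 0.0
```

```bash
cat > h.py <<'E'
from bench import arm, vision
import cv2, numpy as np
from scipy.spatial.transform import Rotation as Ro
def st():
    s=arm.state(); R=Ro.from_quat(s["eef_rot"]).as_matrix()
    print("t",s["time_s"],"tcp",np.round(s["tcp_pos"],4),"F",np.round(s["ft_force"],1),"w",round(s["gripper_width"],4)); print(np.round(R,4).tolist()); return s,R
def look(n,qs,save=None):
    p=vision.read_camera(n)
    if save: cv2.imwrite(f"pics/{save}.png",p["frame"][:,:,::-1])
    for q in qs: print(n,q,[(np.round(d["at"],4).tolist(),round(d["score"],2)) for d in vision.pinpoint(p,q)[:2]])
    return p
E
python3 - <<'E'
from h import *
s,R=st()
for k in range(2): look("wrist",("pawl_pad","pivot","push_bar","heatsink","stand"),"w1")
look("top",("pawl_pad","pivot","push_bar","foot","heatsink"));look("scene",("pawl_pad","pivot","push_bar","foot","heatsink"))
E
```

```text
t 3.8 tcp [ 0.4901 -0.1511  0.3206] F [0.1 0.2 0.5] w 0.0
[[-0.0944, -0.9955, 0.0006], [-0.9955, 0.0944, 0.0], [-0.0001, -0.0006, -1.0]]
wrist pawl_pad [([0.4856, -0.1485, 0.123], 0.8)]
wrist pivot [([0.4954, -0.0609, 0.073], 0.91)]
wrist push_bar []
wrist heatsink []
wrist stand [([0.4966, -0.0155, -0.0004], 0.81), ([0.6057, -0.2523, 0.0024], 0.71)]
wrist pawl_pad [([0.4849, -0.1501, 0.1261], 0.64)]
wrist pivot [([0.4957, -0.0613, 0.0753], 0.85), ([0.504, 0.0432, 0.138], 0.61)]
wrist push_bar [([0.507, 0.0375, 0.1913], 0.77), ([0.4974, -0.0161, -0.0006], 0.59)]
wrist heatsink []
wrist stand [([0.4971, -0.0126, 0.001], 0.97)]
top pawl_pad [([0.4902, -0.1486, 0.1263], 0.56)]
top pivot [([0.4964, -0.0568, 0.0733], 0.85), ([0.4992, -0.0108, 0.0014], 0.32)]
top push_bar []
top foot []
top heatsink [([0.4775, 0.1973, 0.0], 0.83), ([0.4874, 0.3213, -0.0012], 0.65)]
scene pawl_pad [([0.4873, -0.1471, 0.1239], 0.7)]
scene pivot [([0.4972, -0.0632, 0.0737], 0.79)]
scene push_bar [([0.5018, 0.0407, 0.1903], 0.79)]
scene foot [([0.4999, 0.0432, 0.1426], 0.72)]
scene heatsink [([0.4801, 0.2001, -0.0006], 0.75), ([0.492, 0.3231, 0.0021], 0.69)]
```

View pics/w1.png

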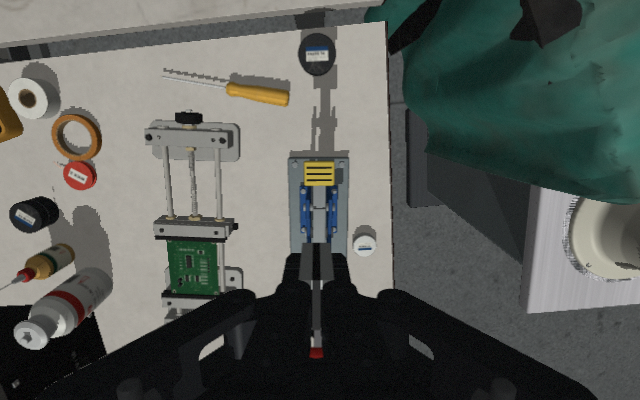

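The wrist picture shows the yellow pad at (319, 174), lined up with the stand's axis. The closed tool is squarely aligned and the tin is clear to the right at (364, 245). I'll go down to just above the pad.

Request:
move_arm(deltas=[0.1, 0.2, 4, 0, 0, 0, 0, 0, 4, 0, 0, 0, 0, 0, 4, 0, 0, 0, 0, 0, 2.5, 0, 0, 0, 0, 0, 1.4, 0, 0, 0, 0, 0, 0, 0, 0, 0])

```text
time_s: 5.6
tcp_pos: [0.4862, -0.1502, 0.1592]
eef_rot: [-0.673, 0.74, 0.002, -0.002]
ft_force: [-0.7, -0.6, 0.3]
gripper_width: 0.0
grasp_force: 0.0
```

Request:
move_arm(deltas=[0, 0, 0.2, 0, 0, 0, 0, 0, 0.2, 0, 0, 0, 0, 0, 0.2, 0, 0, 0, 0, 0, 0.2, 0, 0, 0, 0, 0, 0.2, 0, 0, 0, 0, 0, 0.2, 0, 0, 0, 0, 0, 0, 0, 0, 0])

```text
time_s: 6.3
tcp_pos: [0.4875, -0.1502, 0.1491]
eef_rot: [-0.673, 0.74, 0.0, -0.0]
ft_force: [0.7, 0.7, 0.1]
gripper_width: -0.0
grasp_force: 0.0
```

```bash
python3 - <<'E'
from h import *
st(); look("wrist",("pawl_pad",),"w2")
E
```

```text
t 6.3 tcp [ 0.4875 -0.1502  0.1491] F [0.7 0.7 0.1] w -0.0
[[-0.0943, -0.9955, -0.0007], [-0.9955, 0.0943, 0.0001], [-0.0, 0.0007, -1.0]]
wrist pawl_pad [([0.4837, -0.1502, 0.1246], 0.6)]
```

View pics/w2.png

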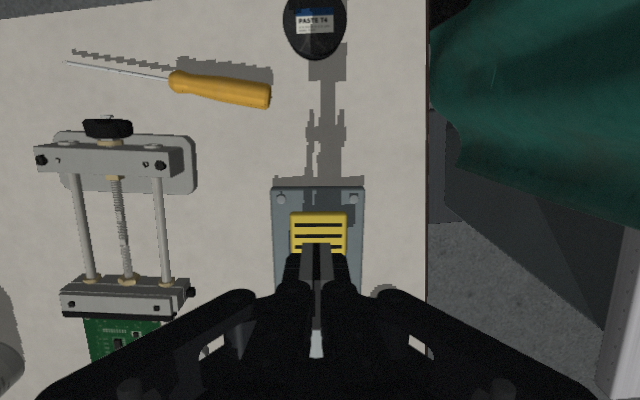

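```bash
python3 - <<'E'
from h import *
s,R=st(); p=look("wrist",("pawl_pad",))
def pr(X): return cv2.projectPoints(np.array([X],float),cv2.Rodrigues(p["R"])[0],p["t"],p["intrinsics"],np.array(p["dist"]))[0].ravel().round(0)
u=np.array([.088,.996,0]);v=np.array([.996,-.088,0])
print("cam",-p["R"].T@p["t"])
for n in(.025,.015): print("tip outer edge",n,pr(s["tcp_pos"]+R@[.011,0,n]),pr(s["tcp_pos"]+R@[.0,0,n]))
for c in((.4875,-.149,.125),(.484,-.150,.125)):
    for a in(-.014,.014): print("pad",c,a,pr(c+a*u-.017*v),pr(c+a*u+.017*v))
E
```

```text
t 6.4 tcp [ 0.4878 -0.1503  0.1494] F [ 0.1 -0.4 -0. ] w -0.0001
[[-0.0942, -0.9956, -0.0002], [-0.9956, 0.0942, -0.0], [0.0001, 0.0002, -1.0]]
wrist pawl_pad [([0.4851, -0.1485, 0.1233], 0.84)]
cam [ 0.48074695 -0.22287594  0.30302126]
tip outer edge 0.025 [316. 214.] [316. 232.]
tip outer edge 0.015 [316. 220.] [316. 238.]
pad (0.4875, -0.149, 0.125) -0.014 [345. 211.] [287. 212.]
pad (0.4875, -0.149, 0.125) 0.014 [344. 255.] [289. 255.]
pad (0.484, -0.15, 0.125) -0.014 [351. 209.] [293. 210.]
pad (0.484, -0.15, 0.125) 0.014 [350. 253.] [294. 253.]
```

Request:
move_arm(deltas=[0.3, 0.1, 0.2, 0, 0, 0, 0, 0, 0.2, 0, 0, 0, 0, 0, 0.2, 0, 0, 0, 0, 0, 0, 0, 0, 0])

```text
time_s: 6.9
tcp_pos: [0.4862, -0.1532, 0.143]
eef_rot: [-0.673, 0.74, 0.0, -0.0]
ft_force: [1.1, -0.2, 1.0]
gripper_width: -0.0001
grasp_force: 0.0
```

Request:
move_arm(deltas=[0, 0, 0.2, 0, 0, 0, 0, 0, 0.2, 0, 0, 0, 0, 0, 0.2, 0, 0, 0, 0, 0, 0, 0, 0, 0])

```text
time_s: 7.3
tcp_pos: [0.4862, -0.1531, 0.137]
eef_rot: [-0.673, 0.74, 0.0, -0.0]
ft_force: [-0.2, -0.0, 0.4]
gripper_width: -0.0002
grasp_force: 0.0
```

```bash
python3 - <<'E'
from h import *
st(); look("wrist",("pawl_pad",),"w3")
E
```

```text
t 7.3 tcp [ 0.4862 -0.1531  0.137 ] F [-0.2 -0.   0.4] w -0.0002
[[-0.0943, -0.9955, -0.0008], [-0.9955, 0.0943, 0.0001], [-0.0, 0.0008, -1.0]]
wrist pawl_pad [([0.4847, -0.1474, 0.1232], 0.97)]
```

View pics/w3.png

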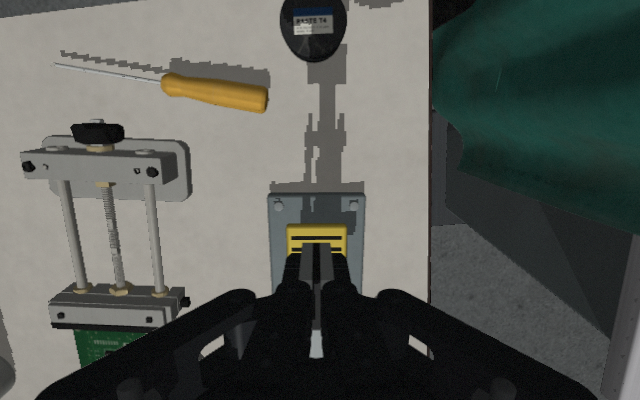

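Request:
move_arm(deltas=[0, 0, 0.2, 0, 0, 0, 0, 0, 0.2, 0, 0, 0, 0, 0, 0.2, 0, 0, 0, 0, 0, 0, 0, 0, 0])

```text
time_s: 7.8
tcp_pos: [0.4862, -0.1531, 0.131]
eef_rot: [-0.673, 0.74, 0.0, -0.0]
ft_force: [-0.1, -0.2, -0.7]
gripper_width: 0.0001
grasp_force: 0.0
```

```bash
python3 - <<'E'
from h import *
st(); look("wrist",("pawl_pad",),"w4"); look("scene",("pawl_pad",))
E
```

```text
t 7.8 tcp [ 0.4862 -0.1531  0.131 ] F [-0.1 -0.2 -0.7] w 0.0001
[[-0.0943, -0.9955, -0.0008], [-0.9955, 0.0943, 0.0001], [-0.0, 0.0008, -1.0]]
wrist pawl_pad [([0.4859, -0.1476, 0.1234], 0.64)]
scene pawl_pad [([0.4919, -0.146, 0.1274], 0.59)]
```

View pics/w4.png

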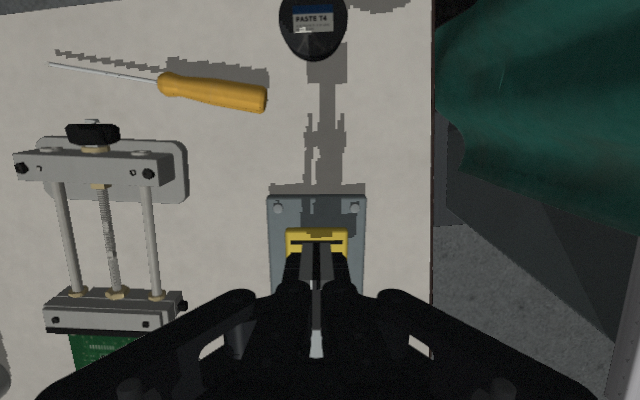

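```bash
cat >> h.py <<'E'
def pawl(tag=""):
    p=vision.read_camera("wrist"); f=p["frame"].astype(int)
    m=(f[:,:,0]>130)&(f[:,:,1]>110)&(f[:,:,2]<90); m[:150]=0; m[:,:270]=0; m[:,370:]=0
    ys,xs=np.nonzero(m); top=ys.min(); r=np.nonzero(m[top+3])[0]
    print(tag,"yellow top row",top,"cols",r.min(),r.max())
    def pr(X): return cv2.projectPoints(np.array([X],float),cv2.Rodrigues(p["R"])[0],p["t"],p["intrinsics"],np.array(p["dist"]))[0].ravel()
    u=np.array([.088,.996,0]);v=np.array([.996,-.088,0]);z=np.array([0,0,1.])
    h=np.array([.486,-.149,.125])+.045*u-.020*z
    for a in (0,.1,.2,.3,.4):
        c,s=np.cos(a),np.sin(a); y,zz=-.059,.020
        q=h+(y*c+zz*0+ -zz*s*1)*u+(zz*c+y*s)*z
        L,Rr=pr(q+.017*v),pr(q-.017*v); print(a,"row %.1f w %.1f"%((L[1]+Rr[1])/2,Rr[0]-L[0]))
E
python3 - <<'E'
from h import *
pawl()
E
```

```text
yellow top row 231 cols 286 347
0 row 227.4 w 63.6
0.1 row 220.6 w 61.7
0.2 row 215.0 w 59.8
0.3 row 210.7 w 58.0
0.4 row 207.7 w 56.2
```

Request:
move_arm(deltas=[0, 0, 0.2, 0, 0, 0, 0, 0, 0.2, 0, 0, 0])

```text
time_s: 8.25
tcp_pos: [0.4865, -0.1531, 0.1273]
eef_rot: [-0.673, 0.74, -0.0, 0.0]
ft_force: [-0.3, 0.1, -0.6]
gripper_width: -0.0001
grasp_force: 0.0
```

Request:
move_arm(deltas=[0, 0, 0.2, 0, 0, 0, 0, 0, 0.2, 0, 0, 0])

```text
time_s: 8.45
tcp_pos: [0.4864, -0.1532, 0.1231]
eef_rot: [-0.673, 0.74, 0.0, -0.0]
ft_force: [0.1, 0.5, 0.2]
gripper_width: -0.0001
grasp_force: 0.0
```

```bash
python3 - <<'E'
from h import *
st();pawl()
E
```

```text
t 8.45 tcp [ 0.4864 -0.1532  0.1231] F [0.1 0.5 0.2] w -0.0001
[[-0.0942, -0.9955, -0.0002], [-0.9955, 0.0942, 0.0], [0.0, 0.0002, -1.0]]
 yellow top row 238 cols 285 348
0 row 233.4 w 66.7
0.1 row 226.0 w 64.6
0.2 row 220.1 w 62.6
0.3 row 215.4 w 60.6
0.4 row 212.1 w 58.6
```

```bash
python3 - <<'E'
from h import *
ps=[vision.read_camera(n) for n in("scene","top","wrist")]
s=arm.state(); o=[]
def pr(p,X): return cv2.projectPoints(np.array([X],float),cv2.Rodrigues(p["R"])[0],p["t"],p["intrinsics"],np.array(p["dist"]))[0].ravel()
for p in ps:
    w=pr(p,(.486,-.149,.125)); c=pr(p,s["tcp_pos"]);print(w,c, pr(p,s["tcp_pos"]-[0,0,.025]))
    x,y=int(w[0]),int(w[1]); x0,y0=max(0,x-50),max(0,y-50); print(x0,y0)
    o.append(cv2.resize(p["frame"][y0:y0+100,x0:x0+100,::-1],(390,390),interpolation=cv2.INTER_CUBIC))
cv2.imwrite("pics/c1.png",np.hstack(o[:2]))
E
```

```text
[336.51386132 230.02831358] [337.22181117 231.19698806] [337.10122524 236.63601599]
286 180
[374.9578065  209.15303472] [376.24059432 209.0550459 ] [375.39119591 209.80911813]
324 159
[317.0598632  258.29709982] [315.43841228 249.69696491] [315.47382417 231.56305968]
267 208
```

View pics/c1.png

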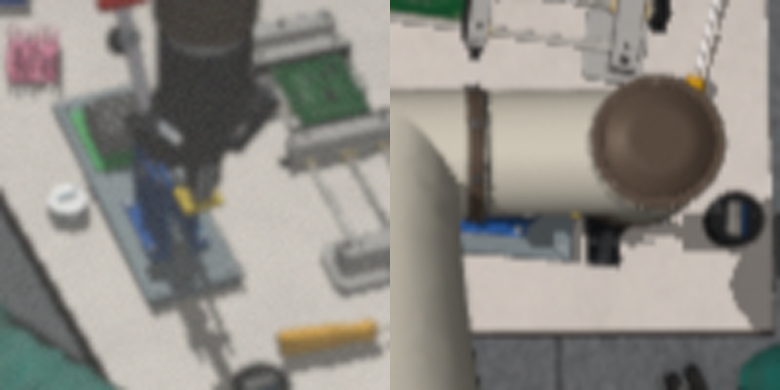

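The scene crop shows the fingertips ending right at the yellow pad, near crop pixel (205, 200). So the shut tips sit almost at TCP height, just above the pad. I'll keep lowering in small steps and watch the force.

Request:
move_arm(deltas=[0, 0, 0.2, 0, 0, 0, 0, 0, 0.2, 0, 0, 0])

```text
time_s: 8.85
tcp_pos: [0.4865, -0.1532, 0.1194]
eef_rot: [-0.673, 0.74, -0.0, 0.0]
ft_force: [-0.1, 0.8, 0.3]
gripper_width: -0.0
grasp_force: 0.0
```

Request:
move_arm(deltas=[0, 0, 0.2, 0, 0, 0, 0, 0, 0.2, 0, 0, 0])

```text
time_s: 9.05
tcp_pos: [0.4865, -0.1532, 0.1152]
eef_rot: [-0.673, 0.74, 0.0, -0.0]
ft_force: [0.5, 1.0, 0.4]
gripper_width: 0.0
grasp_force: 0.6
```

```bash
python3 - <<'E'
from h import *
st();pawl()
E
```

```text
t 9.05 tcp [ 0.4865 -0.1532  0.1152] F [0.5 1.  0.4] w 0.0
[[-0.0942, -0.9956, -0.0001], [-0.9956, 0.0942, 0.0], [0.0, 0.0001, -1.0]]
 yellow top row 244 cols 284 349
0 row 239.7 w 70.0
0.1 row 231.8 w 67.7
0.2 row 225.3 w 65.4
0.3 row 220.3 w 63.2
0.4 row 216.7 w 61.1
```

```bash
python3 - <<'E'
from h import *
a=vision.read_camera("wrist")["frame"][200:300,250:390,::-1]; b=cv2.imread("pics/w4.png")[200:300,250:390]
p=vision.read_camera("scene")["frame"][190:260,290:388,::-1]
r=lambda x:cv2.resize(x,(390,280),interpolation=cv2.INTER_CUBIC)
cv2.imwrite("pics/c2.png",np.vstack([np.hstack([r(b),r(a)]),np.hstack([r(p),r(p)*0])]))
E
```

```text
(no output)
```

View pics/c2.png

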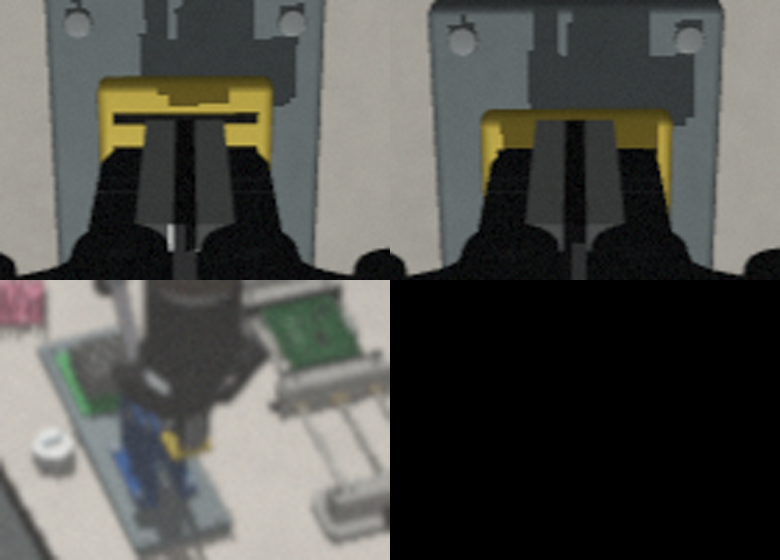

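The zoomed view shows the tips close over the outer half of the pad, with their shadow merging at the tips. Contact is imminent.

Request:
move_arm(deltas=[0, 0, 0.2, 0, 0, 0, 0, 0, 0.2, 0, 0, 0])

```text
time_s: 9.4
tcp_pos: [0.4867, -0.1539, 0.1121]
eef_rot: [-0.673, 0.739, -0.001, -0.0]
ft_force: [-1.7, -3.3, 4.4]
gripper_width: -0.0001
grasp_force: 2.4
```

Request:
move_arm(deltas=[0, 0, 0.2, 0, 0, 0, 0, 0, 0.2, 0, 0, 0])

```text
time_s: 9.6
tcp_pos: [0.4869, -0.1538, 0.1079]
eef_rot: [-0.673, 0.74, -0.001, 0.0]
ft_force: [-0.4, -4.5, 4.7]
gripper_width: 0.0001
grasp_force: 2.7
```

```bash
python3 - <<'E'
from h import *
st();pawl()
E
```

```text
t 9.6 tcp [ 0.4869 -0.1538  0.1079] F [-0.4 -4.5  4.7] w 0.0001
[[-0.0941, -0.9956, 0.0013], [-0.9956, 0.0941, -0.0009], [0.0008, -0.0013, -1.0]]
 yellow top row 239 cols 285 350
0 row 247.2 w 73.2
0.1 row 238.7 w 70.7
0.2 row 231.7 w 68.3
0.3 row 226.3 w 65.9
0.4 row 222.3 w 63.6
```

The pad is now moving, with its edge row going back up. I'll continue to the stop.

Request:
move_arm(deltas=[0, 0, 0.2, 0, 0, 0, 0, 0, 0.2, 0, 0, 0])

```text
time_s: 9.85
tcp_pos: [0.4869, -0.1536, 0.1036]
eef_rot: [-0.673, 0.74, -0.001, 0.0]
ft_force: [-0.4, -6.3, 4.5]
gripper_width: -0.0002
grasp_force: 2.9
```

Request:
move_arm(deltas=[0, 0, 0.2, 0, 0, 0, 0, 0, 0.2, 0, 0, 0])

```text
time_s: 10.05
tcp_pos: [0.4868, -0.1536, 0.0995]
eef_rot: [-0.673, 0.74, -0.001, -0.0]
ft_force: [-0.6, -6.7, 3.5]
gripper_width: 0.0002
grasp_force: 3.0
```

```bash
python3 - <<'E'
from h import *
st();pawl()
E
```

```text
t 10.05 tcp [ 0.4868 -0.1536  0.0995] F [-0.6 -6.7  3.5] w 0.0002
[[-0.094, -0.9956, 0.0007], [-0.9956, 0.094, -0.0008], [0.0007, -0.0007, -1.0]]
 yellow top row 234 cols 287 347
0 row 255.1 w 77.3
0.1 row 245.8 w 74.6
0.2 row 238.2 w 71.9
0.3 row 232.3 w 69.2
0.4 row 227.9 w 66.7
```

Request:
move_arm(deltas=[0, 0, 0.2, 0, 0, 0, 0, 0, 0, 0, 0, 0])

```text
time_s: 10.3
tcp_pos: [0.4869, -0.1537, 0.0984]
eef_rot: [-0.673, 0.739, -0.001, -0.0]
ft_force: [-2.4, -6.3, 9.2]
gripper_width: -0.0001
grasp_force: 5.1
```

```bash
python3 - <<'E'
from h import *
st();pawl()
a=vision.read_camera("wrist")["frame"][200:300,250:390,::-1]
p=vision.read_camera("scene")["frame"][190:260,290:388,::-1]
r=lambda x:cv2.resize(x,(390,280),interpolation=cv2.INTER_CUBIC)
cv2.imwrite("pics/c3.png",np.hstack([r(a),r(p)]))
E
```

```text
t 10.3 tcp [ 0.4869 -0.1537  0.0984] F [-2.4 -6.3  9.2] w -0.0001
[[-0.0936, -0.9956, 0.0008], [-0.9956, 0.0936, -0.001], [0.001, -0.0009, -1.0]]
 yellow top row 234 cols 288 348
0 row 256.3 w 77.9
0.1 row 246.9 w 75.1
0.2 row 239.2 w 72.4
0.3 row 233.2 w 69.7
0.4 row 228.7 w 67.1
```

View pics/c3.png

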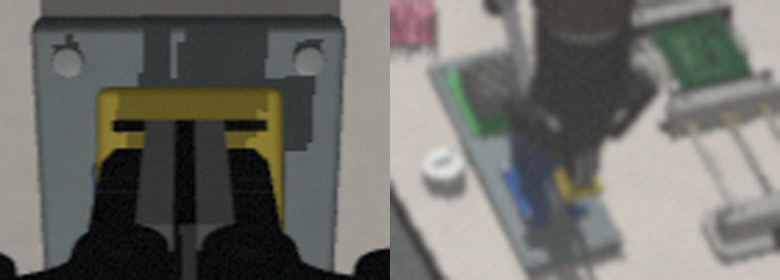

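The pad is visibly sunk and tilted outward, with its top edge at about row 231. The vertical force rises, so this is the stop. I'll press slightly more to confirm.

Request:
move_arm(deltas=[0, 0, 0.1, 0, 0, 0, 0, 0, 0.1, 0, 0, 0, 0, 0, 0, 0, 0, 0])

```text
time_s: 10.75
tcp_pos: [0.4871, -0.1538, 0.0979]
eef_rot: [-0.673, 0.739, -0.001, 0.0]
ft_force: [-3.6, -3.9, 18.0]
gripper_width: -0.0001
grasp_force: 8.9
```

The pawl is against its stop at 18 N. Now I'll go up, across to above the bar, and check.

Request:
move_arm(deltas=[0, 0, -2, 0, 0, 0, 0, 0, -4, 0, 0, 0, 0, 0, -4, 0, 0, 0, 0, 0, -4, 0, 0, 0, 0, 0, -1.2, 0, 0, 0, 0, 0, 0, 0, 0, 0])

```text
time_s: 11.35
tcp_pos: [0.4874, -0.1523, 0.2485]
eef_rot: [-0.673, 0.74, -0.001, 0.002]
ft_force: [0.6, -0.4, -0.9]
gripper_width: 0.0002
grasp_force: 0.0
```

```bash
python3 - <<'E'
from h import *
st();pawl()
look("scene",("push_bar","pawl_pad","foot","heatsink")); look("top",("push_bar","foot","pawl_pad")); look("wrist",("push_bar","pawl_pad","heatsink","foot"))
E
```

```text
t 11.35 tcp [ 0.4874 -0.1523  0.2485] F [ 0.6 -0.4 -0.9] w 0.0002
[[-0.094, -0.9956, 0.0039], [-0.9956, 0.094, 0.0015], [-0.0019, -0.0038, -1.0]]
 yellow top row 172 cols 301 334
0 row 177.5 w 38.5
0.1 row 174.1 w 37.8
0.2 row 171.6 w 37.1
0.3 row 169.7 w 36.4
0.4 row 168.6 w 35.7
scene push_bar [([0.503, 0.0367, 0.1912], 0.74)]
scene pawl_pad [([0.4911, -0.1508, 0.108], 0.77)]
scene foot [([0.4406, 0.4422, -0.0002], 0.74), ([0.5061, 0.0564, 0.016], 0.62)]
scene heatsink [([0.5088, 0.0578, 0.0173], 0.69), ([0.4904, 0.3218, 0.0037], 0.6)]
top push_bar []
top foot [([0.5005, -0.0143, 0.0002], 0.31)]
top pawl_pad []
wrist push_bar [([0.4761, -0.2809, -0.0004], 0.72)]
wrist pawl_pad [([0.4832, -0.1527, 0.1017], 0.77)]
wrist heatsink []
wrist foot []
```

The pawl stays down, with the pad reported at z ≈ 0.105. Next I'll move over the bar.

Request:
move_arm(deltas=[-3.2, 0, 0, 0, 0, 0, -3.2, 0, 0, 0, 0, 0, -3.2, 0.2, 0, 0, 0, 0, -3.2, 0, 0, 0, 0, 0, -3.2, 0, 0, 0, 0, 0, -3.2, 0, 0, 0, 0, 0, 0, 0, 0, 0, 0, 0])

```text
time_s: 12.8
tcp_pos: [0.503, 0.041, 0.2475]
eef_rot: [-0.674, 0.738, -0.0, 0.0]
ft_force: [-0.9, -0.4, 0.1]
gripper_width: -0.0002
grasp_force: 0.0
```

Request:
move_arm(deltas=[0, 0, 1, 0, 0, 0, 0, 0, 1, 0, 0, 0, 0, 0, 1, 0, 0, 0, 0, 0, 1, 0, 0, 0, 0, 0, 0.6, 0, 0, 0, 0, 0, 0, 0, 0, 0])

```text
time_s: 13.4
tcp_pos: [0.502, 0.0376, 0.2001]
eef_rot: [-0.673, 0.74, 0.0, -0.001]
ft_force: [0.4, 0.6, -0.1]
gripper_width: 0.0003
grasp_force: 0.0
```

Request:
move_arm(deltas=[0, 0, 0.3, 0, 0, 0, 0, 0, 0.3, 0, 0, 0, 0, 0, 0.3, 0, 0, 0])

```text
time_s: 13.7
tcp_pos: [0.5027, 0.0383, 0.1925]
eef_rot: [-0.673, 0.74, -0.0, 0.0]
ft_force: [-0.1, -0.1, -1.0]
gripper_width: 0.0001
grasp_force: 0.0
```

Request:
move_arm(deltas=[-0.3, 0, 0.4, 0, 0, 0, -0.3, 0, 0.4, 0, 0, 0, -0.4, 0, 0.4, 0, 0, 0, -0.4, 0, 0.4, 0, 0, 0, -0.4, 0, 0.4, 0, 0, 0])

```text
time_s: 14.2
tcp_pos: [0.5046, 0.0573, 0.1736]
eef_rot: [-0.673, 0.739, -0.0, 0.001]
ft_force: [-2.8, 2.0, 6.9]
gripper_width: 0.0
grasp_force: 3.4
```

```bash
python3 - <<'E'
from h import *
st()
look("scene",("push_bar","pawl_pad","heatsink")); look("wrist",("push_bar","pawl_pad"))
E
```

```text
t 14.2 tcp [0.5046 0.0573 0.1736] F [-2.8  2.   6.9] w 0.0
[[-0.0935, -0.9956, 0.0017], [-0.9956, 0.0935, 0.0013], [-0.0014, -0.0016, -1.0]]
scene push_bar [([0.4997, 0.0502, 0.1759], 0.7)]
scene pawl_pad [([0.4894, -0.1528, 0.1082], 0.56)]
scene heatsink [([0.4786, 0.1963, 0.0003], 0.53), ([0.5063, 0.056, 0.0153], 0.47)]
wrist push_bar [([0.5063, 0.0537, 0.177], 0.69), ([0.5065, 0.05, 0.1229], 0.28)]
wrist pawl_pad []
```

Request:
move_arm(deltas=[-0.2, 0, 0.4, 0, 0, 0, -0.2, 0, 0.4, 0, 0, 0, -0.2, 0, 0.4, 0, 0, 0, -0.2, 0, 0.4, 0, 0, 0, -0.2, 0, 0.4, 0, 0, 0, -0.2, 0, 0.4, 0, 0, 0, -0.2, 0, 0.4, 0, 0, 0, -0.2, 0, 0.4, 0, 0, 0, -0.2, 0, 0.4, 0, 0, 0, -0.2, 0, 0.4, 0, 0, 0, -0.2, 0, 0.4, 0, 0, 0])

```text
time_s: 15.65
tcp_pos: [0.5085, 0.0792, 0.1294]
eef_rot: [-0.673, 0.739, -0.001, 0.003]
ft_force: [0.4, 4.3, 5.3]
gripper_width: 0.0001
grasp_force: 2.5
```

```bash
python3 - <<'E'
from h import *
st()
look("scene",("push_bar","pawl_pad","heatsink")); look("wrist",("push_bar","pawl_pad"))
E
```

```text
t 15.65 tcp [0.5085 0.0792 0.1294] F [0.4 4.3 5.3] w 0.0001
[[-0.0936, -0.9956, 0.0052], [-0.9956, 0.0936, 0.0021], [-0.0026, -0.0049, -1.0]]
scene push_bar [([0.5039, 0.0791, 0.1322], 0.51)]
scene pawl_pad [([0.4872, -0.1544, 0.1056], 0.46)]
scene heatsink [([0.5082, 0.0584, 0.0166], 0.62), ([0.4928, 0.3247, 0.0015], 0.59)]
wrist push_bar [([0.5097, 0.083, 0.1322], 0.71)]
wrist pawl_pad []
```

Request:
move_arm(deltas=[-0.2, 0, 0.4, 0, 0, 0, -0.2, 0, 0.4, 0, 0, 0, -0.2, 0, 0.4, 0, 0, 0, -0.1, 0, 0.4, 0, 0, 0, -0.1, 0, 0.4, 0, 0, 0, -0.1, 0, 0.4, 0, 0, 0, -0.1, 0, 0.4, 0, 0, 0, -0.1, 0, 0.4, 0, 0, 0, 0, 0, 0.4, 0, 0, 0, 0, 0, 0.4, 0, 0, 0, 0, 0, 0.4, 0, 0, 0])

```text
time_s: 17.1
tcp_pos: [0.5074, 0.0892, 0.0841]
eef_rot: [-0.673, 0.74, 0.0, 0.0]
ft_force: [0.8, 2.0, 2.9]
gripper_width: 0.0001
grasp_force: 1.6
```

Request:
move_arm(deltas=[0, 0, 0.2, 0, 0, 0, 0, 0, 0.2, 0, 0, 0])

```text
time_s: 17.3
tcp_pos: [0.5074, 0.089, 0.0802]
eef_rot: [-0.673, 0.74, 0.0, -0.0]
ft_force: [-0.1, 2.8, 3.5]
gripper_width: 0.0001
grasp_force: 1.6
```

```bash
python3 - <<'E'
from h import *
st()
look("scene",("push_bar","foot","pawl_pad","heatsink")); look("wrist",("push_bar","pawl_pad"))
E
```

```text
t 17.3 tcp [0.5074 0.089  0.0802] F [-0.1  2.8  3.5] w 0.0001
[[-0.0942, -0.9956, -0.0], [-0.9956, 0.0942, 0.0], [-0.0, 0.0, -1.0]]
scene push_bar [([0.5078, 0.092, 0.0822], 0.48)]
scene foot [([0.5059, 0.0527, 0.0431], 0.8)]
scene pawl_pad [([0.4896, -0.1528, 0.109], 0.7)]
scene heatsink [([0.5063, 0.0569, 0.0152], 0.56), ([0.4783, 0.1976, -0.001], 0.49)]
wrist push_bar []
wrist pawl_pad []
```

Request:
move_arm(deltas=[0, 0, 0.2, 0, 0, 0, 0, 0, 0.1, 0, 0, 0])

```text
time_s: 17.9
tcp_pos: [0.507, 0.0886, 0.0779]
eef_rot: [-0.673, 0.74, 0.0, -0.001]
ft_force: [-4.5, -0.4, 11.3]
gripper_width: -0.0002
grasp_force: 5.7
```

Request:
move_arm(deltas=[0, 0, 0.1, 0, 0, 0, 0, 0, 0.1, 0, 0, 0])

```text
time_s: 18.1
tcp_pos: [0.5071, 0.0887, 0.0777]
eef_rot: [-0.673, 0.739, -0.0, -0.001]
ft_force: [-8.6, -0.1, 23.4]
gripper_width: -0.0001
grasp_force: 11.3
```

The bar has stopped firmly at 23 N, so the foot is on the heatsink. I'll retract straight up and verify.

Request:
move_arm(deltas=[0, 0, -0.5, 0, 0, 0, 0, 0, -2, 0, 0, 0, 0, 0, -4, 0, 0, 0, 0, 0, -4, 0, 0, 0, 0, 0, -4, 0, 0, 0, 0, 0, -4, 0, 0, 0, 0, 0, 0, 0, 0, 0])

```text
time_s: 18.8
tcp_pos: [0.5104, 0.0897, 0.2665]
eef_rot: [-0.673, 0.739, -0.003, 0.006]
ft_force: [-0.3, 0.6, 0.2]
gripper_width: 0.0002
grasp_force: 0.0
```

```bash
python3 - <<'E'
from h import *
st()
p=look("scene",("push_bar","foot","pawl_pad","heatsink")); w=look("wrist",("push_bar","foot","pawl_pad","heatsink"))
r=lambda x:cv2.resize(x[:,:,::-1],(400,400),interpolation=cv2.INTER_CUBIC)
cv2.imwrite("pics/c4.png",np.hstack([r(p["frame"][170:270,280:380]),r(w["frame"][:,120:520])]))
E
```

```text
t 18.8 tcp [0.5104 0.0897 0.2665] F [-0.3  0.6  0.2] w 0.0002
[[-0.0935, -0.9956, 0.0119], [-0.9956, 0.0935, 0.0039], [-0.005, -0.0115, -0.9999]]
scene push_bar [([0.5056, 0.0936, 0.0809], 0.52)]
scene foot [([0.504, 0.0562, 0.0412], 0.53), ([0.6009, -0.256, -0.0012], 0.24)]
scene pawl_pad [([0.5009, -0.065, 0.0755], 0.66), ([0.4897, -0.1545, 0.1114], 0.56)]
scene heatsink [([0.4908, 0.3228, 0.0046], 0.75), ([0.4826, 0.1942, 0.0002], 0.74)]
wrist push_bar [([0.5101, 0.0907, 0.081], 0.6)]
wrist foot [([0.5066, 0.0577, 0.0405], 0.77)]
wrist pawl_pad []
wrist heatsink [([0.512, 0.0513, 0.0148], 0.94), ([0.4806, 0.1988, 0.0032], 0.63)]
```

View pics/c4.png

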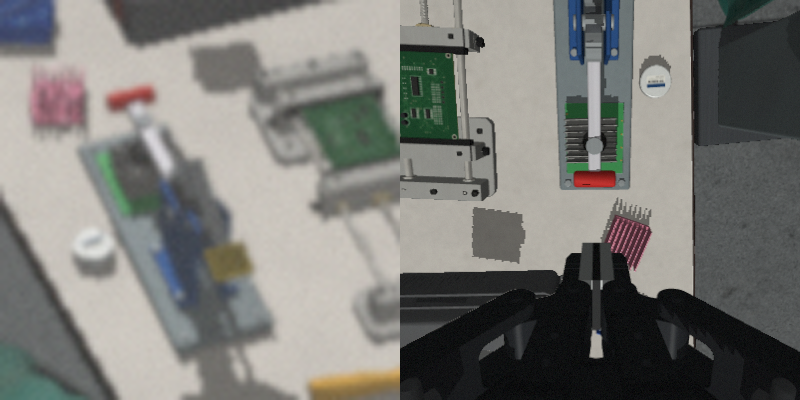

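The arm is level, with the red bar at crop pixel (595, 180) and the foot on the heatsink at (594, 145). The heatsink is still on the board, the pad is still down, and the robot is clear. Handing in.

```bash
python3 -c "
from bench import arm
print(arm.hand_in())"
```

```text
the job is handed in; nothing more can be done
None
```

The job is handed in: the pawl is pressed to its stop and stayed down, the arm is pushed level with its foot on the heatsink, and the heatsink is still on the board, though the hand-in returned no verdict.

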